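# Refit the ram of a bench eyelet press

### The arm

A 7-joint arm with a two-finger parallel gripper is mounted at the origin on the work surface. World frame = base frame: x ahead of the robot, y to its left, z up, the work surface at z = 0. Lengths are in m, angles in rad, forces in N, time in s.
With the tool pointing down it reaches from about 0.35 to 0.9 m from the base axis. Payload 8.1 kg.
Tool frame: the origin (TCP) lies midway between the tips of the shut fingers; the grasp point (between the pads) lies 19 mm behind it; z points along the fingers, y is the line along which they close (so a half turn about z gives the same grasp; the last joint's range is limited). The gripper opens to 92 mm and grips with 3 to 60 N. Pads are 19 mm wide; open, the fingers measure 130 mm over their backs; the gripper's body (75 mm by 190 mm) begins 47 mm behind the grasp point.
Start: joints at [1.113, 0.434, 0.025, 1.573, -0.012, 1.134, -0.075], TCP at [0.217, -0.586, 0.227] pointing down, gripper open.
Joint ranges: [-2.62, 2.62], [-0.44, 2.09], [-1.27, 1.32], [0.08, 2.57], [-1.32, 4.46], [0.12, 2], [-2.74, 2.74]. Speed limits (rad/s): [2.22, 2.22, 3.01, 3.01, 3.14, 3.14, 3.14].

### API

Orientations are given as a unit quaternion [w, x, y, z].
In Python, from rig import * gives the robot as it stands.
- The arm moves only by the shell command python3 -m handwheel 'ROWS' [FORCE]. ROWS is JSON, a list of rows, each a list of 3 entries, a list of its own where there are three numbers: the shift along the tool's x, y, z in cm, then the turn, a rotation vector about the tool's x, y, z in rad, then the opening, from -1 (shut) to 1 (fully open), so that 0 is half open. In form: [[[dx, dy, dz], [ax, ay, az], hand], ...]. A call has 1 to 8 rows; each row is the pose to reach, as a shift and turn from the pose commanded when the call began, along the tool's axes at that moment; what a row does not reach only later rows make up. A row lasts 1/8 s, in which the tool goes at most 62.5 mm and 10.7 degrees, less where a joint would pass 70% of its speed; a pose out of reach is approached as far as the arm can. A call with a gripper value outside its range is refused whole. The fingers move at their own pace and stop on an object; FORCE is the grip in N (left out, the last holds). Time passes only in rows, so rows that repeat a pose let the fingers close. It gives the time, the measured TCP pose, the force, the opening and the grip force at its end, in the units of the state.
- sense(): the state, without advancing time (a new reading comes with each control period).
- grab_frame(name): name is "scene" or "top"; returns a dict with "img" (400x640x3 uint8, red, green, blue), "fov_y" (degrees; the focal length in pixels is half the picture's height over the tangent of half this angle, whatever the lens; pixels are square), "cx", "cy" (the principal point, pixels), "R" (3x3) and "t" (3): a world point X has camera coordinates R X + t. Camera axes: x right, y down, z forward; pixel columns grow to the right and rows downward; lengths in m; the calibration is good to about 2 mm. A picture is of the moment at which its call begins. There is no depth.
- sign_off(): hands the job in; it is judged then, once.
The state is a dict: "t": time; "q": joint angles; "qd": joint speeds; "joint_torque": joint torques, N m; "tcp_pos": TCP position; "tcp_rot": TCP orientation; "force": force on the tool from outside, world axes, zero at the start; "torque": the same for the moment, N m; "gripper_width": opening from 0.0 (shut) to 1.0 (fully open); "gripper_force": force on a finger pad.
Only numpy, scipy, OpenCV 4.12 (cv2) and the standard library are available. Lean on these libraries where they do the work, as an engineer would, in place of code of your own. Each camera call takes 0.05 s, during which the arm holds its last target. There are 200 camera calls.

### The job

Turn the depth dial on top of the bench press until its pointer stands on the zero mark, so that its stop plate clears the ram's path. Then take the ram (the longest of the three tools in the wooden punch block, a plain steel rod) and thread it, stepped foot down, from above through the upper bushing and on through the lower one, leaving everything else on the bench where it is. Finish while holding it there for the stop collar to be clamped on: the ram gripped and still, standing in both bushings, its foot hanging about half-way down the gap between the lower bushing and the anvil.

Things in the scene. Friction and masses are not known exactly. Their poses are not given: they have to be found in the camera images.
- dial (a joint): turning angle of the depth dial, rad: 0 = pointer on the zero mark (the pointer then points straight at the bushings); positive = turned counterclockwise seen from above. It starts 0.6 to 1.4 rad counterclockwise of zero, turns stiffly (0.06 N m) from -0.3 to 1.75 and stays where it is left. On its shaft, between the press's two arms, sits a stepped stop plate that blocks the ram's way when the dial is more than about 0.3 rad counterclockwise of zero
- dial_grip (a point): centre of the dial's black bar grip, on its upright turning axis, 194 mm above the bench and 70 mm from the bushings' axis. The bar is 44 mm long, 14 mm thick and 28 mm tall (180 to 208 mm above the bench), above a flat round skirt of 52 mm; its x axis runs along the bar towards the pointer (white line) and turns with the dial, z up. The scale round it has its long zero tick on the side of the bushings
- upper_bush (a point): centre of the upper mouth of the upper bronze bushing of the press, 177 mm above the bench: bore 18 mm, outside 26 mm, 24 mm long, axis upright (z up; x points away from the bushings to the dial, the spine and the thrown-back hand lever). The press is a grey cast lever press bolted to the bench with two arms one above the other; the upper arm's top is at 175 mm, the dial's top at 208 mm, and the lever behind the dial rises to about 290 mm, some 0.48 m behind the bushings
- lower_bush (a point): centre of the lower mouth of the lower bronze bushing, 98 mm above the bench, in line under the upper one: same bore, 24 mm long, its upper mouth at 122 mm (so 31 mm free between the bushings)
- anvil_top (a point): centre of the top of the steel anvil, 50 mm above the bench, right under the bushings (48 mm under the lower bushing)
- ram_center (a point): centre (half-way up) of the ram: a plain steel rod 16 mm in diameter and 150 mm long, about 0.22 kg, the longest of three tools that stand in the block; its z axis runs along the rod, up from the foot. A dark groove lies 7 mm below its top. Only about 47 mm of it stands above the upper bushing when its foot hangs half-way to the anvil, so it must be gripped near its top
- ram_foot (a point): lowest point of the ram on its axis, 75 mm below its centre: the foot is a tenon of 10 mm diameter and 8 mm length, widening by a cone to 16 mm at 12 mm
- block: wooden punch block, 64 x 196 x 60 mm (x, y, z), heavy and fixed, origin at the centre of its underside; three holes 17.5 mm wide and 45 mm deep in a row along its y axis, at -64, 0 and 64 mm. In each stands a tool, in any order, on the hole's floor 15 mm above the bench: the ram rises to 165 mm, the others to 120 and 140 mm
- setter_center (a point): centre of the snap setter: a steel tool in the block, 105 mm long with a 22 mm thick upper half; leave it alone
- punch_center (a point): centre of the hole punch: a steel tool in the block, 125 mm long, 15 mm thick with a 20 mm head; leave it alone
- collar: loose steel stop collar, 34 mm across, 12 mm high, lying on the bench; origin at its underside; leave it alone
- jar: glass jar of edge paint, 56 mm across, 62 mm high, on the bench; leave it alone
- spool: thread spool, 52 mm across, 92 mm high, on the bench; leave it alone
- maul: white plastic maul standing on its head, 70 mm across, 193 mm high, on the bench; leave it alone
- cutter: strip-steel cutting die, a 90 x 60 mm frame 32 mm high, on the bench; leave it alone
- awl: awl with a wooden handle, 160 mm long, lying on the bench; leave it alone
Things that resemble listed ones, but are neither listed nor needed, are in the scene too. What is shaped like the part that bears ram_center but green or orange is not meant.

How it is judged:
By the outcome, as a careful person would: the job done as asked, in the order asked, and still so for the second after the job is handed in, while the arm keeps its last pose, push and grip.
It also fails if it takes over 64 s, if anything falls off the work surface, if the arm or the gripper's body presses on something with over 40 N, if the wrist force passes 120 N, or if a joint passes its speed limit or range.

## Working session

There is one attempt and no reset: what is moved stays moved. The work goes in short steps, Python scripts to look and compute and a shell command to move; the robot and the scene stay as the last step left them, time stands still between calls to the robot, and variables do not carry over. Pictures are saved under pics/ and viewed, at most 10 in all, crops included, and the job is handed in when it is done.

```bash
mkdir -p pics; ls
python3 - <<'E'
from rig import *
import cv2,numpy as np
s=sense();print({k:np.round(v,3).tolist() for k,v in s.items()})
for n in("scene","top"):
    f=grab_frame(n);cv2.imwrite(f"pics/{n}0.png",f["img"][:,:,::-1]);print(n,f["fov_y"],f["cx"],f["cy"],np.round(f["R"],3).tolist(),np.round(f["t"],3).tolist())
E
```

```text
pics
{'t': 0.0, 'q': [1.113, 0.435, 0.025, 1.574, -0.012, 1.134, -0.075], 'qd': [-0.001, -0.0, 0.001, -0.0, 0.001, -0.001, 0.0], 'joint_torque': [-0.001, -66.786, 0.985, -31.447, -0.06, 0.043, 0.0], 'tcp_pos': [0.217, -0.586, 0.226], 'tcp_rot': [-0.001, 0.984, 0.176, -0.0], 'force': [-0.362, -0.802, -0.054], 'torque': [-0.022, -0.019, -0.024], 'gripper_force': 0.0, 'gripper_width': 0.999}
scene 44.98320236616426 314.6988456557758 202.8897097779075 [[0.502, 0.865, 0.016], [0.703, -0.397, -0.589], [-0.503, 0.307, -0.808]] [-0.353, -0.281, 1.435]
top 54.410694036434016 315.94009942550156 200.1312199962589 [[0.018, -1.0, -0.016], [-0.985, -0.015, -0.172], [0.172, 0.019, -0.985]] [0.1, 0.562, 0.906]
```

View pics/scene0.png

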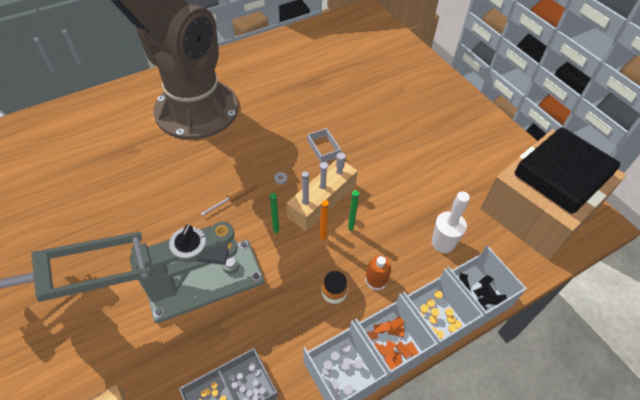

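View pics/top0.png

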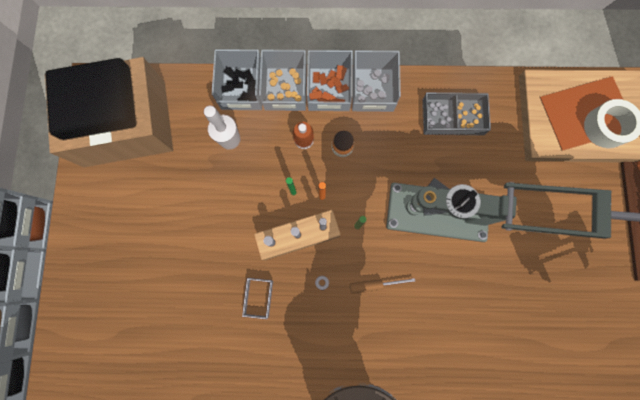

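The scene view shows the press at left (dial 187,240; upper bushing 222,231) and the block at (322,192), with the ram as its tallest rod on the press side (305,175). In the top view the dial is at (463,201), the bushing at (430,197) and the ram's top near (322,222). Green and orange decoys surround the block. I'll zoom in on both.

```bash
cat > h.py <<'E'
import numpy as np,cv2
from rig import *
from scipy.spatial.transform import Rotation as Ro
def K(f):
    return 200/np.tan(np.radians(f["fov_y"]/2))
def proj(f,X):
    c=np.asarray(f["R"])@np.asarray(X)+f["t"];return np.array([f["cx"],f["cy"]])+K(f)*c[:2]/c[2]
def ray(f,u,v):
    R=np.asarray(f["R"]);d=R.T@np.array([(u-f["cx"])/K(f),(v-f["cy"])/K(f),1.]);return -R.T@np.asarray(f["t"]),d/np.linalg.norm(d)
def onz(f,u,v,z):
    o,d=ray(f,u,v);return o+d*(z-o[2])/d[2]
def tri(r):
    A=sum(np.eye(3)-np.outer(d,d) for o,d in r);b=sum((np.eye(3)-np.outer(d,d))@o for o,d in r);return np.linalg.solve(A,b)
def crop(f,x,y,w,h,k):
    return cv2.resize(f["img"][y:y+h,x:x+w,::-1],None,fx=k,fy=k,interpolation=cv2.INTER_CUBIC)
E
python3 - <<'E'
from h import *
s=grab_frame("scene");t=grab_frame("top")
a=np.vstack([crop(t,385,165,130,50,6)[:, :780],crop(t,250,205,130,50,6)])
cv2.imwrite("pics/t1.png",a)
b=np.hstack([crop(s,160,205,90,80,5)[:400],crop(s,265,145,70,80,5)])
cv2.imwrite("pics/s1.png",b)
E
```

```text
(no output)
```

View pics/t1.png

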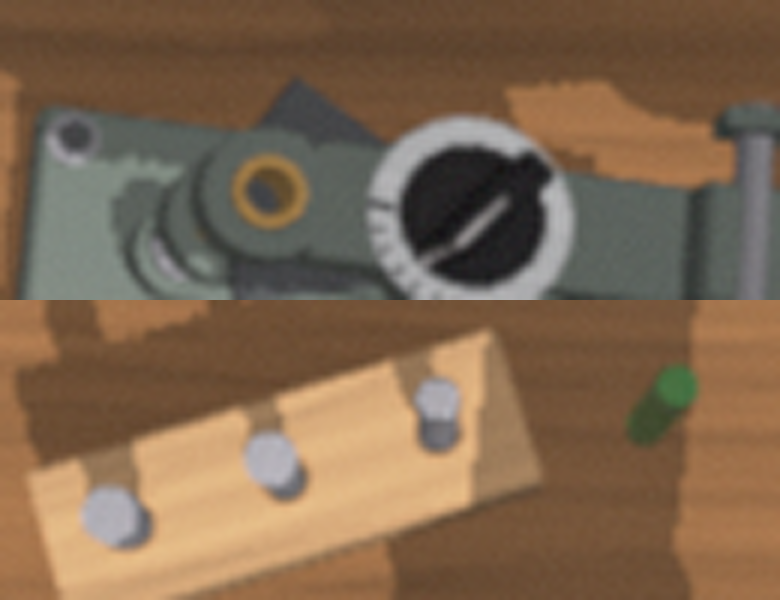

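View pics/s1.png

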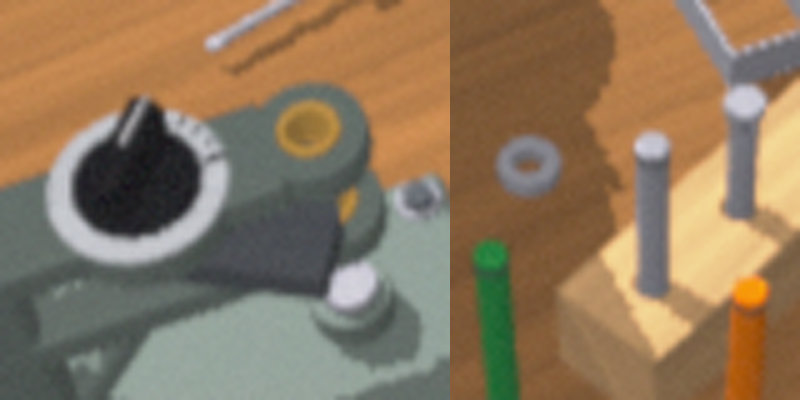

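Top crop: the pointer's white line runs from (505,200) to (425,260), about 43° counterclockwise of the zero tick at (380,205). The bushing is at (270,191) and the ram's top at (437,398). Scene crop: the bushing is at (308,128), the ram's top at (652,146), and the green post's top at (491,256).

Run:
```python
from h import *
s=grab_frame("scene");t=grab_frame("top")
p=lambda n,x:print(n,np.round(x,4).tolist())
T=lambda x,y:ray(t,385+x/6,165+y/6);
def both(n,ut,us,z):
    X=tri([ray(t,*ut),ray(s,*us)]);p(n,X);p("  top@z",onz(t,*ut,z));p("  scene@z",onz(s,*us,z));return X
b=both("bush",(385+270/6-.4,165+191/6-.4),(160+308/5-.4,205+128/5-.4),.177)
r=both("ram",(250+437/6-.4,205+98/6-.4),(265+202/5-.4,145+146/5-.4),.165)
g=both("green",(250+678/6-.4,205+85/6-.4),(265+41/5-.4,145+256/5-.4),.15)
p("dial ring",onz(t,385+473/6-.4,165+213/6-.4,.178))
z0=onz(t,385+380/6,165+205/6,.178);p("zero tick",z0)
a=onz(t,385+505/6,165+200/6,.208);c=onz(t,385+460/6,165+243/6,.208);p("ptr",np.r_[a,c]);d=c-a;p("ptr ang",np.arctan2(d[1],d[0]))
i=[(250+x/6,205+y/6) for x,y in((30,175),(490,30),(543,180))]
P=[onz(t,*i[k],.06) for k in(0,1)];p("block",P)
d=P[1]-P[0];p("blockang",np.arctan2(d[1],d[0]))
q=Ro.from_quat(np.roll(sense()["tcp_rot"],-1)).as_matrix();p("tool",q)
# setter/punch tops
p("mid",onz(t,250+270/6,205+158/6,.13));p("end",onz(t,250+112/6,205+215/6,.13))
```

```text
bush [0.5496, -0.1331, 0.1759]
  top@z [0.5492, -0.1334, 0.177]
  scene@z [0.5507, -0.1328, 0.177]
ram [0.4951, 0.0926, 0.1627]
  top@z [0.4948, 0.0925, 0.165]
  scene@z [0.4968, 0.0918, 0.165]
green [0.5034, 0.0058, 0.1471]
  top@z [0.5027, 0.0054, 0.15]
  scene@z [0.5058, 0.0055, 0.15]
dial ring [0.5422, -0.2038, 0.178]
zero tick [0.5437, -0.1723, 0.178]
ptr [0.5406, -0.2047, 0.208, 0.5257, -0.1889, 0.208]
ptr ang 2.3296
block [[0.4728, 0.2538, 0.06], [0.5343, 0.0708, 0.06]]
blockang -1.2466
tool [[0.9377, 0.3473, -0.0002], [0.3473, -0.9377, 0.0004], [-0.0001, -0.0005, -1.0]]
mid [0.4748, 0.153, 0.13]
end [0.4528, 0.2106, 0.13]
```

```bash
cat > go.py <<'E'
import sys
from h import *
# usage: go.py x y z yaw -> needed shift (cm, tool axes) and turn
x,y,z,w=map(float,sys.argv[1:5]);s=sense()
R=Ro.from_quat(np.roll(s["tcp_rot"],-1)).as_matrix();c,n=np.cos(w),np.sin(w)
G=np.array([[c,n,0],[n,-c,0],[0,0,-1.]])
print("t",round(s["t"],2),"tcp",np.round(s["tcp_pos"],4),"yaw",round(float(np.arctan2(R[1,0],R[0,0])),4),"F",np.round(s["force"],1),"M",np.round(s["torque"],2),"w",round(s["gripper_width"]*92,1),"gf",round(s["gripper_force"],1),"q7",round(s["q"][6],2))
print("shift",np.round(R.T@(np.array([x,y,z])-s["tcp_pos"])*100,2),"turn",np.round(Ro.from_matrix(R.T@G).as_rotvec(),3))
E
python3 -m handwheel '[[[2,-1,-5],[0,0,-0.15],0.2],[[8,-4.5,-8.4],[0,0,-0.33],0.1],[[14,-8,-8.4],[0,0,-0.5],0.1],[[20,-11.3,-8.4],[0,0,-0.68],0.1],[[26,-14.7,-8.4],[0,0,-0.86],0.1],[[32,-18,-8.4],[0,0,-1.04],0.1],[[38,-21.3,-8.4],[0,0,-1.22],0.1],[[43.8,-24.6,-8.4],[0,0,-1.4],0.1]]' 30; python3 go.py .5425 -.2028 .27 2.33
```

```text
t: 1.3
tcp_pos: [0.5116, -0.2392, 0.3109]
tcp_rot: [0.0, 0.637, 0.771, -0.0]
force: [0.5, -0.4, -0.6]
gripper_width: 0.548
gripper_force: 0.0
t 1.3 tcp [ 0.5116 -0.2392  0.3109] yaw 1.7602 F [ 0.5 -0.4 -0.6] M [-0.06 -0.23 -0.02] w 50.4 gf 0.0 q7 0.41
shift [3.   3.72 4.09] turn [ 0.     0.001 -0.57 ]
```

```bash
python3 -m handwheel '[[[0,0,0],[0,0,-0.18],0.1],[[0,0,0],[0,0,-0.36],0.1],[[0,0,0],[0,0,-0.54],0.1],[[0,0,0],[0,0,-0.57],0.1],[[0,0,0],[0,0,-0.57],0.1]]' >/dev/null; python3 go.py .5425 -.2028 .25 2.33
python3 - <<'E'
from h import *
s=grab_frame("scene");t=grab_frame("top")
cv2.imwrite("pics/c1.png",np.hstack([crop(t,410,150,100,100,4),crop(s,145,175,100,100,4)]))
E
```

```text
t 1.93 tcp [ 0.5105 -0.2408  0.3107] yaw 2.3213 F [-0.1 -0.6 -0.3] M [ 0.05 -0.17 -0.02] w 50.7 gf 0.0 q7 0.94
shift [0.6  4.93 6.07] turn [-0.    -0.    -0.009]
```

View pics/c1.png

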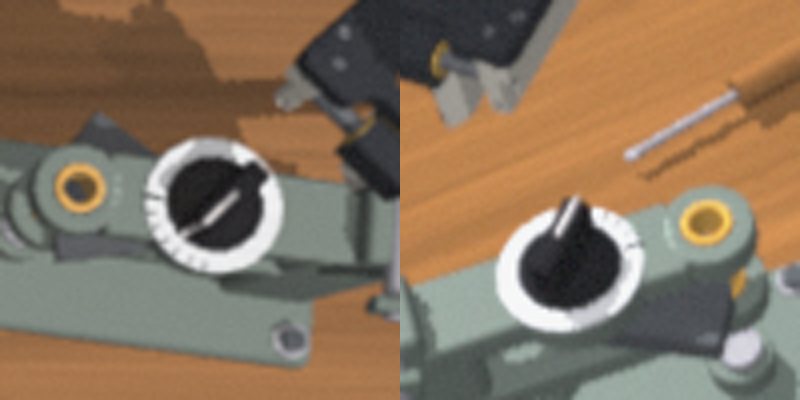

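The crop confirms the pointer line: in the top half, from (240,190) to (180,235), with the bar parallel to it. The open fingers are clear of everything to the upper right. I'll go down over the bar.

```bash
python3 -m handwheel '[[[0.3,2.5,2],[0,0,-0.01],0.1],[[0.6,4.93,4],[0,0,-0.01],0.1],[[0.6,4.93,6],[0,0,-0.01],0.1],[[0.6,4.93,8],[0,0,-0.01],0.1],[[0.6,4.93,10],[0,0,-0.01],0.1],[[0.6,4.93,11.5],[0,0,-0.01],0.1],[[0.6,4.93,12.4],[0,0,-0.01],0.1],[[0.6,4.93,12.4],[0,0,-0.01],0.1]]' >/dev/null; python3 go.py .5425 -.2028 .186 2.33
python3 - <<'E'
from h import *
s=grab_frame("scene");t=grab_frame("top")
cv2.imwrite("pics/c2.png",np.hstack([crop(t,410,150,100,100,4),crop(s,145,175,100,100,4)]))
E
```

```text
t 3.02 tcp [ 0.5423 -0.2026  0.1863] yaw 2.3344 F [ 0.4 -0.6  0.3] M [ 0.04 -0.11 -0.  ] w 50.5 gf 0.0 q7 0.8
shift [-0.03  0.    0.03] turn [-0.    -0.001  0.004]
```

View pics/c2.png

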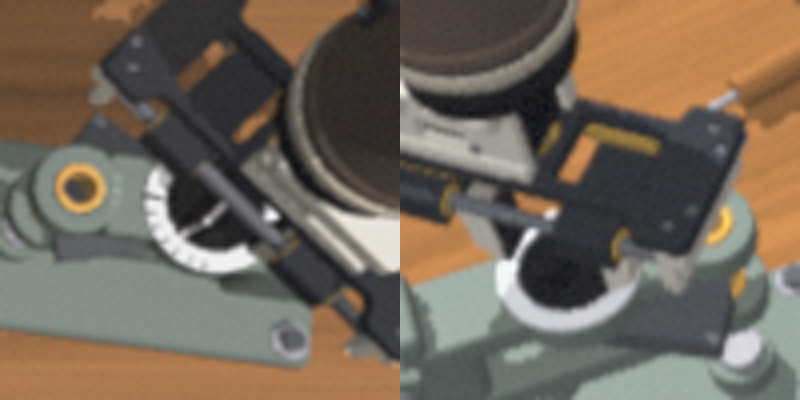

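The open fingers straddle the bar (top half: pointer line between them at (215,212)). I'll close on it.

```bash
python3 -m handwheel '[[[0,0,0],[0,0,0],-0.4],[[0,0,0],[0,0,0],-0.6],[[0,0,0],[0,0,0],-0.8],[[0,0,0],[0,0,0],-0.8],[[0,0,0],[0,0,0],-0.8]]' 15 >/dev/null; python3 go.py .5425 -.2028 .186 1.466
```

```text
t 3.75 tcp [ 0.5418 -0.2032  0.1867] yaw 2.3341 F [-3.9 -1.6  2.1] M [-0.36  0.59 -0.03] w 13.8 gf 15.0 q7 0.8
shift [-0.02  0.08  0.07] turn [-0.001  0.     0.868]
```

```bash
python3 -m handwheel '[[[0,0,0],[0,0,0.14],-0.9],[[0,0,0],[0,0,0.28],-0.9],[[0,0,0],[0,0,0.42],-0.9],[[0,0,0],[0,0,0.56],-0.9],[[0,0,0],[0,0,0.7],-0.9],[[0,0,0],[0,0,0.82],-0.9],[[0,0,0],[0,0,0.868],-0.9],[[0,0,0],[0,0,0.868],-0.9]]' 30 >/dev/null; python3 go.py .5425 -.2028 .186 1.466
```

```text
t 4.75 tcp [ 0.541  -0.2035  0.1867] yaw 1.465 F [-6.3 -3.6  6.2] M [-0.46  1.23 -0.04] w 13.6 gf 30.0 q7 0.02
shift [0.08 0.14 0.07] turn [-0.002  0.001 -0.001]
```

```bash
python3 -m handwheel '[[[0,0,0],[0,0,0],-0.3],[[0,0,0],[0,0,0],0],[[0,0,0],[0,0,0],0.1],[[0,0,-3],[0,0,0],0.1],[[0,0,-7],[0,0,0],0.1],[[-2,-4,-12],[0,0,0],0.1],[[-4,-9,-13],[0,0,0],0.1],[[-4,-14,-13],[0,0,0],0.1]]' >/dev/null; python3 go.py .495 .0925 .25 1.895
python3 - <<'E'
from h import *
s=grab_frame("scene");t=grab_frame("top")
cv2.imwrite("pics/c3.png",np.hstack([crop(t,415,170,70,60,6)[:,:420],crop(s,165,205,70,60,5.2)[:360]]) if 0 else np.hstack([crop(t,415,170,66,60,6),crop(s,165,205,66,60,6)]))
E
```

```text
t 5.75 tcp [ 0.398  -0.2294  0.3179] yaw 1.4645 F [-0.1 -0.3  0.1] M [ 0.   -0.09 -0.06] w 50.6 gf 0.0 q7 0.26
shift [33.05  6.21  6.76] turn [ 0.002  0.002 -0.431]
```

View pics/c3.png

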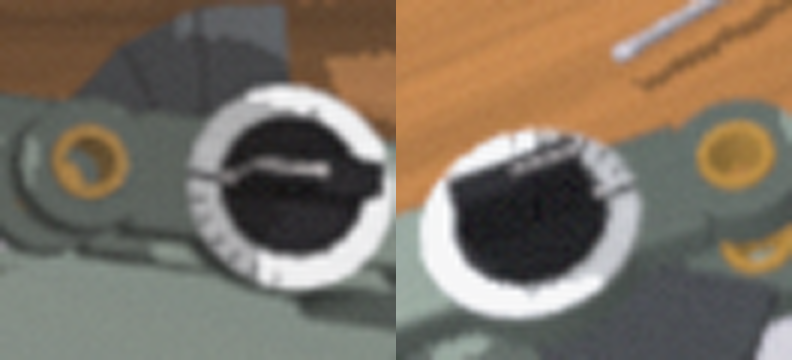

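The pointer line now runs straight into the long zero tick at (205,178), with the bar aimed at the bushing (90,160). The bore shows light through it, so the dial is at zero. Next, the ram.

```bash
python3 -m handwheel '[[[4,0.7,0],[0,0,-0.06],0.1],[[9,1.6,0],[0,0,-0.12],0.1],[[14.5,2.7,0],[0,0,-0.18],0.1],[[20,3.8,0],[0,0,-0.25],0.1],[[25.5,4.8,0.5],[0,0,-0.31],0.1],[[30,5.7,2.5],[0,0,-0.37],0.1],[[33,6.2,5],[0,0,-0.43],0.1],[[33,6.2,6.7],[0,0,-0.43],0.1]]' >/dev/null; python3 go.py .495 .0925 .125 1.895
python3 - <<'E'
from h import *
s=grab_frame("scene");t=grab_frame("top")
cv2.imwrite("pics/c4.png",np.hstack([crop(t,265,170,100,100,4),crop(s,260,120,100,100,4)]))
E
```

```text
t 6.85 tcp [0.495  0.0975 0.2486] yaw 1.9025 F [-1.  -0.3 -0.6] M [-0.02 -0.16  0.01] w 50.7 gf 0.0 q7 -0.15
shift [-0.49 -0.17 12.36] turn [ 0.    -0.002  0.007]
```

View pics/c4.png

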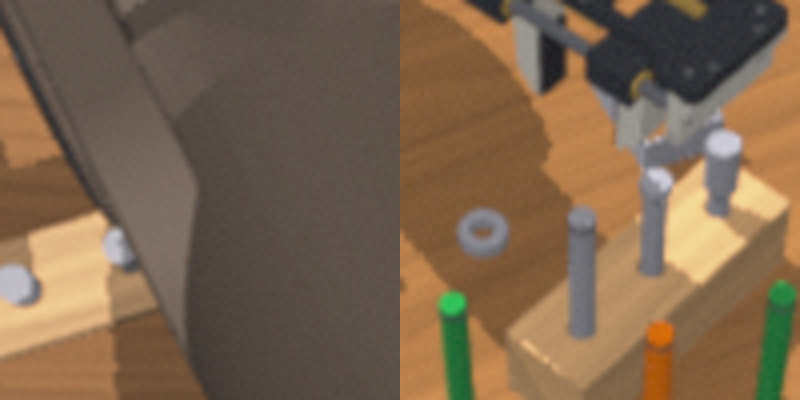

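The scene half shows the gripper above the block; the ram (582,270) stands free, and the decoys are well away. Descend and grip.

```bash
python3 -m handwheel '[[[-0.5,-0.15,2],[0,0,0],0.1],[[-0.5,-0.15,4.5],[0,0,0],0.1],[[-0.5,-0.15,7],[0,0,0],0.1],[[-0.5,-0.15,9.5],[0,0,0],0.1],[[-0.5,-0.15,11.5],[0,0,0],0.1],[[-0.5,-0.15,12.3],[0,0,0],0.1],[[-0.5,-0.15,12.3],[0,0,0],-0.3],[[-0.5,-0.15,12.3],[0,0,0],-0.6]]' 15 >/dev/null; python3 go.py .495 .0925 .125 1.895
python3 -m handwheel '[[[0,0,0],[0,0,0],-0.8],[[0,0,0],[0,0,0],-0.8],[[0,0,0],[0,0,0],-0.8]]' 15 >/dev/null; python3 go.py .495 .0925 .125 1.895
```

```text
t 7.95 tcp [0.4959 0.0889 0.1276] yaw 1.8965 F [ 1.1 -0.  -0.4] M [-0.03 -0.09  0.03] w 35.3 gf 0.0 q7 -0.24
shift [0.37 0.04 0.26] turn [0.001 0.    0.001]
t 8.32 tcp [0.4956 0.0888 0.1271] yaw 1.8967 F [0.3 0.1 2.7] M [ 0.05 -0.22 -0.  ] w 15.6 gf 15.0 q7 -0.24
shift [0.37 0.06 0.21] turn [0.001 0.    0.002]
```

The rod is about 4 mm off the pads' centre, so I'll re-centre before lifting.

```bash
python3 -m handwheel '[[[0,0,0],[0,0,0],-0.4],[[0,0,0],[0,0,0],-0.4],[[0.37,0,0.2],[0,0,0],-0.4],[[0.37,0,0.2],[0,0,0],-0.4],[[0.37,0,0.2],[0,0,0],-0.8],[[0.37,0,0.2],[0,0,0],-0.8],[[0.37,0,0.2],[0,0,0],-0.8]]' 40 >/dev/null; python3 go.py .495 .0925 .33 1.895
```

```text
t 9.2 tcp [0.4941 0.0922 0.1247] yaw 1.8966 F [ 0.1 -0.8 -1.3] M [ 0.09 -0.19  0.06] w 15.2 gf 40.0 q7 -0.25
shift [ -0.     0.1  -20.53] turn [0.    0.    0.002]
```

```bash
python3 -m handwheel '[[[0,0,-1],[0,0,0],-0.9],[[0,0,-3],[0,0,0],-0.9],[[0,0,-5],[0,0,0],-0.9],[[0,0,-8],[0,0,0],-0.9],[[0,0,-12],[0,0,0],-0.9],[[0,0,-16.5],[0,0,0],-0.9],[[0,0,-20.5],[0,0,0],-0.9],[[0,0,-20.5],[0,0,0],-0.9]]' 40 >/dev/null; python3 go.py .5498 -.1332 .32 1.466
```

```text
t 10.2 tcp [0.495  0.093  0.3331] yaw 1.8969 F [ 0.3 -0.1 -3.1] M [-0.02 -0.14  0.04] w 15.2 gf 40.0 q7 -0.1
shift [-23.18  -2.06   1.32] turn [ 0.005 -0.     0.431]
```

```bash
python3 -m handwheel '[[[-3,-0.3,0],[0,0,0.06],-0.9],[[-7,-0.6,0],[0,0,0.13],-0.9],[[-11,-1,0],[0,0,0.2],-0.9],[[-15,-1.4,0],[0,0,0.28],-0.9],[[-19,-1.7,0],[0,0,0.36],-0.9],[[-22,-2,0],[0,0,0.42],-0.9],[[-23.2,-2.06,0],[0,0,0.43],-0.9],[[-23.2,-2.06,0],[0,0,0.43],-0.9]]' >/dev/null;  python3 -m handwheel '[[[0,0,0],[0,0,0],-0.9],[[0,0,0],[0,0,0],-0.9]]' >/dev/null;python3 go.py .5498 -.1332 .30 1.466
python3 - <<'E'
from h import *
s=grab_frame("scene");t=grab_frame("top")
cv2.imwrite("pics/c5.png",np.hstack([crop(t,395,140,65,100,6),crop(s,190,130,65,100,6)]))
E
```

```text
t 11.45 tcp [ 0.5487 -0.1327  0.33  ] yaw 1.4691 F [-0.3  0.5 -2.8] M [-0.03 -0.08  0.03] w 15.1 gf 40.0 q7 -0.08
shift [-0.04  0.11  3.  ] turn [ 0.    -0.     0.003]
```

View pics/c5.png

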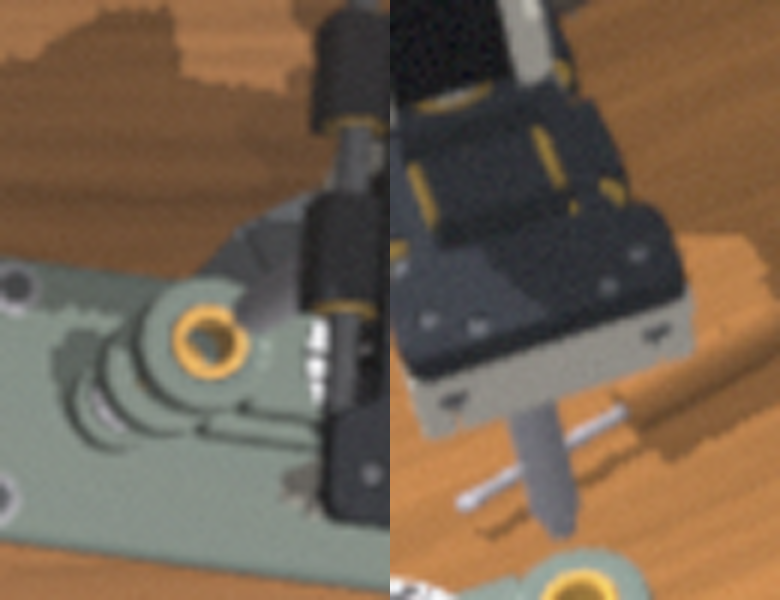

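In the scene half the ram's foot ends at about (562,531), above the bushing (580,595). In the top half the foot is near (240,318) and the bushing ring at (211,342). I'll check these against projections of the expected positions.

Run:
```python
from h import *
s=grab_frame("scene");t=grab_frame("top");st=sense()
foot=st["tcp_pos"]-np.array([0,0,.1097])
for n,X in(("foot",foot),("shoulder",foot+[0,0,.012]),("bush",[.5498,-.1332,.177])):
    a=proj(t,X);b=proj(s,X)
    print(n,np.round((a-[395,140])*6+2.5,1),np.round((b-[190,130])*6+[392.5,2.5],1))
# bronze ring centroid by colour
for f,c in((t,(395,140)),(s,(190,130))):
    h=cv2.cvtColor(f["img"],cv2.COLOR_RGB2HSV)
    m=cv2.inRange(h,(12,130,90),(28,255,255));m[:,:c[0]]=0;m[:,c[0]+65:]=0
    n,l,S,C=cv2.connectedComponentsWithStats(m)
    for i in range(1,n):
        if 15<S[i,4]<300:
            x,y,w,hh=S[i,:4];print(S[i],np.round(onz(f,x+w/2-.5,y+hh/2-.5,.177),4))
```

```text
foot [245.9 319. ] [556. 528.]
shoulder [256.4 312.1] [550.5 506.9]
bush [209.4 339.4] [577.4 602.2]
[424 191  12  12  68] [ 0.549  -0.1332  0.177 ]
[216 226  12  10  98] [ 0.5517 -0.1325  0.177 ]
[220 243  11   7  33] [ 0.5885 -0.1412  0.177 ]
[211 383   6   6  25] [ 0.8246 -0.2663  0.177 ]
[201 389   9   8  45] [ 0.828  -0.2827  0.177 ]
[212 390   6   6  30] [ 0.8357 -0.2693  0.177 ]
[220 397   6   3  17] [ 0.8501 -0.2615  0.177 ]
```

```bash
python3 -m handwheel '[[[0,0.13,1],[0,0,0],-0.9],[[0,0.13,2],[0,0,0],-0.9],[[0,0.13,3],[0,0,0],-0.9],[[0,0.13,3.8],[0,0,0],-0.9],[[0,0.13,4.3],[0,0,0],-0.9],[[0,0.13,4.6],[0,0,0],-0.9],[[0,0.13,4.9],[0,0,0],-0.9],[[0,0.13,4.9],[0,0,0],-0.9]]' >/dev/null;python3 go.py .5500 -.1331 .27 1.466
```

```text
t 12.65 tcp [ 0.55   -0.1343  0.2806] yaw 1.4668 F [-0.3 -0.3 -1.7] M [-0.06 -0.16  0.01] w 15.1 gf 40.0 q7 -0.1
shift [ 0.11 -0.01  1.06] turn [-0.     0.     0.001]
```

The foot is in the mouth without contact. Now slowly deeper past the cone.

```bash
python3 -m handwheel '[[[0.1,0,0.1],[0,0,0],-0.9],[[0.1,0,0.3],[0,0,0],-0.9],[[0.1,0,0.5],[0,0,0],-0.9],[[0.1,0,0.7],[0,0,0],-0.9],[[0.1,0,0.9],[0,0,0],-0.9],[[0.1,0,1.1],[0,0,0],-0.9],[[0.1,0,1.3],[0,0,0],-0.9],[[0.1,0,1.3],[0,0,0],-0.9]]' ;python3 go.py .5500 -.1331 .184 1.466
```

```text
t: 13.65
tcp_pos: [0.55, -0.1333, 0.2675]
tcp_rot: [-0.0, 0.743, 0.669, -0.0]
force: [0.0, 0.7, -1.2]
gripper_width: 0.166
gripper_force: 40.0
t 13.65 tcp [ 0.55   -0.1333  0.2675] yaw 1.4667 F [ 0.   0.7 -1.2] M [ 0.   -0.11  0.01] w 15.2 gf 40.0 q7 -0.1
shift [ 0.02 -0.    8.35] turn [-0.     0.     0.001]
```

```bash
python3 -m handwheel '[[[0,0,0.4],[0,0,0],-0.9],[[0,0,0.9],[0,0,0],-0.9],[[0,0,1.4],[0,0,0],-0.9],[[0,0,1.9],[0,0,0],-0.9],[[0,0,2.4],[0,0,0],-0.9],[[0,0,2.9],[0,0,0],-0.9],[[0,0,3.2],[0,0,0],-0.9],[[0,0,3.2],[0,0,0],-0.9]]' >/dev/null;python3 go.py .5500 -.1331 .184 1.466
```

```text
t 14.65 tcp [ 0.55   -0.1333  0.2355] yaw 1.4668 F [-0.1  0.5 -2.6] M [-0.03 -0.1   0.04] w 15.1 gf 40.0 q7 -0.11
shift [ 0.02 -0.    5.15] turn [-0.    -0.     0.001]
```

```bash
python3 -m handwheel '[[[0,0,0.3],[0,0,0],-0.9],[[0,0,0.5],[0,0,0],-0.9],[[0,0,0.7],[0,0,0],-0.9],[[0,0,0.9],[0,0,0],-0.9],[[0,0,1.1],[0,0,0],-0.9],[[0,0,1.4],[0,0,0],-0.9],[[0,0,1.7],[0,0,0],-0.9],[[0,0,2],[0,0,0],-0.9]]' >/dev/null;python3 go.py .5500 -.1331 .184 1.466
```

```text
t 15.65 tcp [ 0.5501 -0.1333  0.2155] yaw 1.4667 F [ 0.1 -0.8 -2. ] M [-0.05 -0.1  -0.01] w 15.5 gf 40.0 q7 -0.12
shift [ 0.02 -0.02  3.15] turn [-0.     0.     0.001]
```

```bash
python3 -m handwheel '[[[0,0,0.4],[0,0,0],-0.9],[[0,0,0.9],[0,0,0],-0.9],[[0,0,1.4],[0,0,0],-0.9],[[0,0,1.9],[0,0,0],-0.9],[[0,0,2.4],[0,0,0],-0.9],[[0,0,2.8],[0,0,0],-0.9],[[0,0,3.1],[0,0,0],-0.9],[[0,0,3.15],[0,0,0],-0.9]]' >/dev/null;python3 -m handwheel '[[[0,0,0],[0,0,0],-0.9],[[0,0,0],[0,0,0],-0.9],[[0,0,0],[0,0,0],-0.9]]' >/dev/null;python3 go.py .5500 -.1331 .184 1.466
python3 - <<'E'
from h import *
s=grab_frame("scene");t=grab_frame("top")
cv2.imwrite("pics/c6.png",np.hstack([crop(t,395,160,100,100,4),crop(s,170,180,100,100,4)]))
E
```

```text
t 17.02 tcp [ 0.5502 -0.1333  0.1843] yaw 1.4667 F [-0.1 -0.7 -2.8] M [-0.06 -0.04  0.02] w 15.2 gf 40.0 q7 -0.14
shift [ 0.02 -0.02  0.03] turn [0.    0.    0.001]
```

View pics/c6.png

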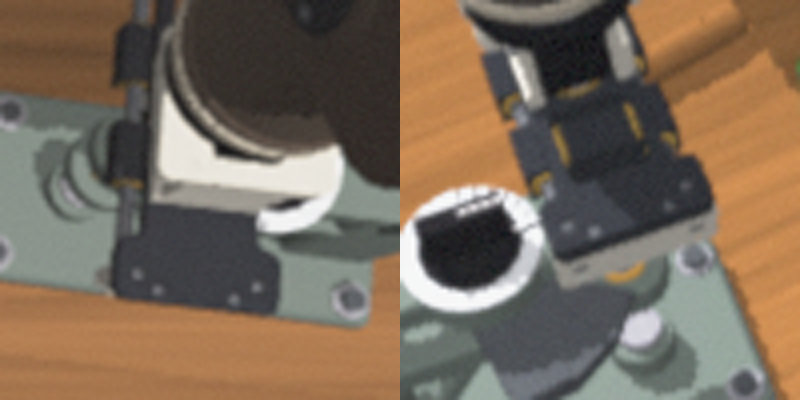

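The gripper holds the ram at the bushing with only the ram's weight on the wrist, and the dial's bar still lines up with the zero tick (scene half, 525,222).

```bash
python3 -c "
from rig import *
print(sign_off())"
```

```text
the job is handed in; nothing more can be done
None
```

Job handed in at about 17 s of the 64 s: the dial is at zero within 1–2° by eye, and the ram is gripped and still in both bushings, its foot at a calculated 75 mm above the bench (half-way is 74 mm), with no judged result returned.

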